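Unpack the test kiln

ROBOT

A 6-joint arm with a two-finger parallel gripper is mounted at the origin on the work surface; the furniture and walls round the work are solid. World frame = base frame: x ahead of the robot, y to its left, z up, the work surface at z = 0. Lengths are in mm, angles in rad, forces in N, time in s.
With the tool pointing down it reaches from about 275 to 825 mm from the base axis. Payload 5.2 kg.
Tool frame: the origin (TCP) lies at the very end of the fingers, on their centre line; the grasp point (between the pads) lies 19 mm behind it; z points along the fingers, y is the direction in which the jaws open and shut (so a half turn about z gives the same grasp; the last joint's range is limited). The gripper opens to 93 mm and grips with 3 to 60 N. Pads are 15 mm wide; open, the fingers measure 128 mm over their backs; the gripper's body (75 mm by 188 mm) begins 65 mm behind the grasp point.
Start: joints at [-1.458, 0.259, 1.535, -0, 1.348, -0.203], TCP at [170.838, -522.799, 218.653] pointing down, gripper open.
Joint ranges: [-3.14, 3.14], [-0.91, 2.08], [0.19, 2.58], [-1.22, 4.36], [0.22, 2.71], [-3.12, 3.12]. Speed limits (rad/s): [2.57, 2.57, 3.14, 3.14, 3.14, 3.14].

INTERFACE

Orientations are given as [roll, pitch, yaw] about the fixed x, y, z axes, in that order (R = Rz(yaw) Ry(pitch) Rx(roll)).
In Python, from bench import robot gives the robot as it stands. The module is installed in compiled form; this text tells all that it offers. Calls block until the motion is done:
- robot.move_ptp(position, orientation): joint-space move of the TCP to a pose.
- robot.move_linear(position, ori=None, speed=150, f_stop=None): straight line of the TCP; ori=None keeps the orientation; speed is the mean speed in mm/s. With f_stop (N) it stops when the force on the tool has changed by that much, and returns True; else False.
- robot.move_j(angles): joint-space move.
- robot.move_gripper(opening): opening from 0.0 (shut) to 1.0 (fully open); the grip force is fixed at half the most; returns when the fingers have stopped.
- robot.sleep(seconds).
- robot.inverse_kinematics(position, orientation): joint angles nearest the present ones, or None.
- robot.get_image(name): name is "side" or "top"; returns a dict with "img" (420x560x3 uint8, blue, green, red), "fovy" (degrees; the focal length in pixels is half the picture's height over the tangent of half this angle, whatever the lens; pixels are square), "cx", "cy" (the principal point, pixels), "k1" (the pictures are not rectified: a ray, as slopes to the right and down, at radius r is drawn at 1 + k1 r^2 times it, then the intrinsics apply), "eye" and "orientation" of the camera in the world. Camera axes: x right, y down, z forward; pixel columns grow to the right and rows downward; lengths in mm; the calibration is good to about 2 mm. A picture is of the moment at which its call begins. There is no depth.
A pose or a line that the arm cannot do raises robot.MotionError and nothing moves.
- robot.hand_in(): hands the job in, once; it reports no verdict.
Readings, each from a call of its own:
- robot.current_t(): time.
- robot.current_qpos(): joint angles.
- robot.current_joint_vel(): joint speeds.
- robot.current_joint_efforts(): joint torques, N m.
- robot.current_tcp_pos(): TCP position.
- robot.current_eef_rot(): TCP orientation.
- robot.current_contact_force(): force on the tool from outside, world axes, zero at the start.
- robot.current_ft_torque(): the same for the moment, N m.
- robot.current_gripper_width(): opening from 0.0 (shut) to 1.0 (fully open).
Only numpy, scipy, OpenCV 4.12 (cv2) and the standard library are available. Lean on these libraries where they do the work, as an engineer would, in place of code of your own. Each camera call takes 0.05 s, during which the arm holds its last target. There are 200 camera calls.

TASK

The hat is off the little test kiln and the firing has cooled: take the stack down from the top and leave nothing on the kiln base. Lay each fired glaze tile flat in the middle of the tub lid of its own colour, then lay the kiln bat flat on the two bearers of the bat rack between the four dowels, centred and in line with it, then stand the two props upright in the two empty cells of the prop crate, one in each; do not drop or tip over anything on the way.

Things in the scene. Friction and masses are not known exactly. Their poses are not given: they have to be found in the camera images.
- tile_blue_center (a point): fired glaze test tile with a blue glazed top on a terracotta body, loose, 34 x 50 x 8 mm (x, y, z), about 22 g. Lies flat on one half of the bat at the start, 50 mm side roughly along the bat's length; which half varies. Point: its centre, half-way up (4 mm above its underside). z up through the glazed face, y along the 50 mm side.
- tile_red_center (a point): fired glaze test tile with a red-brown glazed top, loose, same size and axes as the blue tile, lying on the other half of the bat. Point: its centre, half-way up (4 mm above its underside).
- bat_center (a point): kiln bat (small kiln shelf): flat buff slab with a white-washed top, loose, 50 x 120 x 10 mm (x, y, z), about 0.14 kg. At the start its ends rest on the two props, 75 mm above the kiln base (its underside is 111 mm above the table), and the two tiles lie on it. Point: its centre, half-way up. y along its 120 mm length, z up.
- post_a_center (a point): kiln prop: upright square buff post with a small dark hole in its top, loose, 32 x 32 x 75 mm, about 0.14 kg. Stands on the kiln base (base top 36 mm above the table, base 96 x 176 mm, fixed) under one end of the bat, showing about 10 mm past that end. Point: its centre, half-way up (37.5 mm above its foot). z up, x and y square to its sides.
- post_b_center (a point): the other kiln prop, the same as the first and interchangeable with it, under the other end of the bat. Point: its centre, half-way up.
- tub_blue_lid (a point): fixed round glaze tub, cream body with a blue lid, lid 100 mm in diameter, flat on top, 80 mm above the table. Point: middle of the lid's top face; z up. Place of the blue tile.
- tub_red_lid (a point): fixed round glaze tub, cream body with a red-brown lid, lid 100 mm in diameter, flat on top, 80 mm above the table. Point: middle of the lid's top face; z up. Place of the red-brown tile.
- bat_rack: fixed wooden rack for the bat: board 100 x 150 x 10 mm with two cross bearers (each 18 mm wide, 94 mm long in x, at y = +42 and -42 mm) whose tops are 36 mm above the table; on each bearer two upright dowels, 8 mm thick and 34 mm tall, at x = +36.5 and -36.5 mm, leaving a 65 mm wide channel along y for the 50 mm wide bat. Origin: underside centre of the board, on the table. The bat lies with its length along the rack's y, its middle over the origin, on the bearers.
- prop_crate: fixed wooden crate with three square cells in a row along its y, 58 x 164 mm, rim 30 mm high (partitions 28 mm), cell floor 5 mm above the table, cells 48 x 48 mm inside. The cell at y = -53 mm already holds a fixed short prop (45 mm tall); the empty cells are centred at y = 0 and y = +53 mm (x = 0). Origin: underside centre, on the table.

How it is judged (in metres and radians):
On the way, in this order (a step that is already met when the one before it is completed fails the run):
1. both tiles lie on the lids of their own colours (horizontal distance between tile_blue_center and tub_blue_lid below 0.015 m and z of tile_blue_center in the frame of tub_blue_lid between -0.002 and 0.009 m and angle between each of tile_blue_center, tile_red_center's own z axis and vertical below 0.12 rad and horizontal distance between tile_red_center and tub_red_lid below 0.015 m and z of tile_red_center in the frame of tub_red_lid between -0.002 and 0.009 m), for 0.2 s.
2. the bat lies on the bearers of its rack, between the dowels (horizontal distance between bat_center and bat_rack below 0.015 m and z of bat_center in the frame of bat_rack between 0.037 and 0.045 m and angle between the y axis of bat_center and the y axis of bat_rack, either way round below 0.2 rad and angle between bat_center's own z axis and vertical below 0.08 rad), for 0.2 s.
3. the two props stand in the two empty cells of the crate (((x of post_a_center in the frame of prop_crate between -0.012 and 0.012 m and y of post_a_center in the frame of prop_crate between -0.012 and 0.012 m and z of post_a_center in the frame of prop_crate between 0.038 and 0.0465 m and angle between each of post_a_center, post_b_center's own z axis and vertical below 0.12 rad and x of post_b_center in the frame of prop_crate between -0.012 and 0.012 m and y of post_b_center in the frame of prop_crate between 0.041 and 0.065 m and z of post_b_center in the frame of prop_crate between 0.038 and 0.0465 m) or (x of post_a_center in the frame of prop_crate between -0.012 and 0.012 m and y of post_a_center in the frame of prop_crate between 0.041 and 0.065 m and z of post_a_center in the frame of prop_crate between 0.038 and 0.0465 m and angle between each of post_a_center, post_b_center's own z axis and vertical below 0.12 rad and x of post_b_center in the frame of prop_crate between -0.012 and 0.012 m and y of post_b_center in the frame of prop_crate between -0.012 and 0.012 m and z of post_b_center in the frame of prop_crate between 0.038 and 0.0465 m))), for 0.2 s.
At the end, for the whole second after the job is handed in: Each tile flat on the lid of its own colour, within 15 mm of its middle; bat flat on the bearers between the dowels, within 15 mm and 0.2 rad of centred; the props upright on the floors of the two empty cells, one in each, within 12 mm of centre; all released and at rest (all of step 1 and all of step 2 and ((x of post_a_center in the frame of prop_crate between -0.012 and 0.012 m and y of post_a_center in the frame of prop_crate between -0.012 and 0.012 m and z of post_a_center in the frame of prop_crate between 0.038 and 0.0465 m and angle between each of post_a_center, post_b_center's own z axis and vertical below 0.12 rad and x of post_b_center in the frame of prop_crate between -0.012 and 0.012 m and y of post_b_center in the frame of prop_crate between 0.041 and 0.065 m and z of post_b_center in the frame of prop_crate between 0.038 and 0.0465 m) or (x of post_a_center in the frame of prop_crate between -0.012 and 0.012 m and y of post_a_center in the frame of prop_crate between 0.041 and 0.065 m and z of post_a_center in the frame of prop_crate between 0.038 and 0.0465 m and angle between each of post_a_center, post_b_center's own z axis and vertical below 0.12 rad and x of post_b_center in the frame of prop_crate between -0.012 and 0.012 m and y of post_b_center in the frame of prop_crate between -0.012 and 0.012 m and z of post_b_center in the frame of prop_crate between 0.038 and 0.0465 m)) and linear speed of each of tile_blue, tile_red, bat, post_a, post_b below 0.02 m/s); the robot touches nothing.
It fails at once if the blue tile is tipped over or dropped (angle between tile_blue_center's own z axis and vertical above 0.7 rad or height (world z) of tile_blue_center below 0.06 m).
It fails at once if the red-brown tile is tipped over or dropped (angle between tile_red_center's own z axis and vertical above 0.7 rad or height (world z) of tile_red_center below 0.06 m).
It fails at once if the bat is tipped over or dropped (angle between bat_center's own z axis and vertical above 0.7 rad).
It fails at once if a prop is tipped over or dropped (angle between post_a_center's own z axis and vertical above 0.7 rad).
It fails at once if a prop is tipped over or dropped (angle between post_b_center's own z axis and vertical above 0.7 rad).
It also fails if it takes over 131 s, if anything falls off the work surface, if the arm or the gripper's body presses on something with over 40 N, if the wrist force passes 120 N, or if a joint passes its speed limit or range.

## Working session

There is one attempt and no reset: what is moved stays moved. The work goes in short steps, each a Python script; the robot and the scene stay as the last script left them, time stands still between calls to the robot, and variables do not carry over. Pictures are saved under pics/ and viewed, about 12 in all and at most 16, crops included, and the job is handed in when it is done.

```bash
mkdir -p pics
python3 - <<'E'
from bench import robot
import cv2
for n in ("top","side"):
    d=robot.get_image(n); cv2.imwrite(f"pics/{n}0.png",d["img"])
    print(n,{k:v for k,v in d.items() if k!="img"})
print(robot.current_t(),robot.current_eef_rot(),robot.current_gripper_width())
E
```

```text
top {'fovy': 43.20499240884982, 'cx': 283.0320119940704, 'cy': 205.72447711048767, 'k1': -0.10651441860811715, 'eye': array([ 265.04216556,   14.20944889, 1592.87287858]), 'orientation': array([-3.00970609e+00,  5.92311215e-04, -1.55062500e+00])}
side {'fovy': 52.970649676479816, 'cx': 279.992766467964, 'cy': 209.95472592058536, 'k1': -0.09146225718126622, 'eye': array([-10.85712817, 723.01748029, 841.22549708]), 'orientation': array([-2.28856864,  0.00562574, -2.58993065])}
0.1 [-3.13996935e+00 -2.78144540e-04  3.15818997e-01] 0.9968225688792443
```

View pics/top0.png

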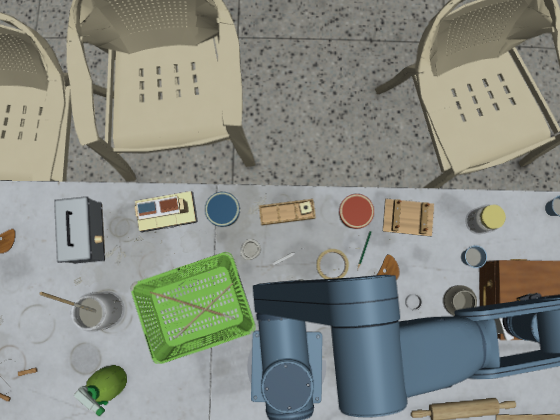

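View pics/side0.png

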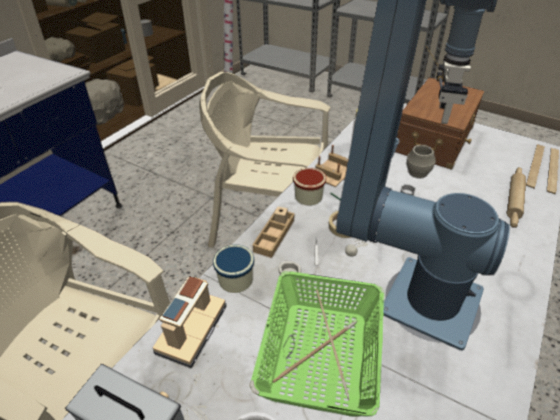

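```bash
cat > h.py <<'E'
import numpy as np, cv2
from scipy.spatial.transform import Rotation as R
from bench import robot
def cam(n):
    d=robot.get_image(n); d["f"]=210/np.tan(np.radians(d["fovy"])/2)
    d["K"]=np.array([[d["f"],0,d["cx"]],[0,d["f"],d["cy"]],[0,0,1]]); d["dist"]=np.array([d["k1"],0,0,0,0.])
    d["R"]=R.from_euler("xyz",d["orientation"]).as_matrix(); return d
def proj(d,P):
    Rc=d["R"].T; return cv2.projectPoints(np.atleast_2d(np.float64(P)),cv2.Rodrigues(Rc)[0],-Rc@d["eye"],d["K"],d["dist"])[0][:,0]
def unproj(d,px,z):
    p=cv2.undistortPoints(np.float64(np.atleast_2d(px))[:,None],d["K"],d["dist"])[:,0]
    r=np.c_[p,np.ones(len(p))]@d["R"].T
    return d["eye"]+r*((z-d["eye"][2])/r[:,2])[:,None]
def crop(d,x0,y0,w,h,s,name,img=None):
    im=d["img"] if img is None else img
    cv2.imwrite("pics/"+name,cv2.resize(im[y0:y0+h,x0:x0+w],None,fx=s,fy=s,interpolation=cv2.INTER_CUBIC))
E
python3 - <<'E'
from h import *
t=cam("top"); s=cam("side")
a=cv2.resize(t["img"][180:250,125:325],None,fx=4,fy=4,interpolation=2)
b=cv2.resize(t["img"][180:250,245:445],None,fx=4,fy=4,interpolation=2)
cv2.imwrite("pics/topc.png",np.vstack([a,b]))
crop(s,150,140,200,150*1,4,"s1.png"); crop(s,150,240,133,100,6,"s2.png")
print(unproj(t,[[221,209]],80),unproj(t,[[356,211]],80),unproj(t,[[409,216]],36),unproj(t,[[165,210]],121),unproj(t,[[288,212]],30))
E
```

```text
[[452.57345228 197.56171164  80.        ]] [[ 454.57645415 -191.22513766   80.        ]] [[ 448.2364914  -355.56436109   36.        ]] [[441.44394632 350.62291211 121.        ]] [[453.81675694   4.19478666  30.        ]]
```

View pics/topc.png

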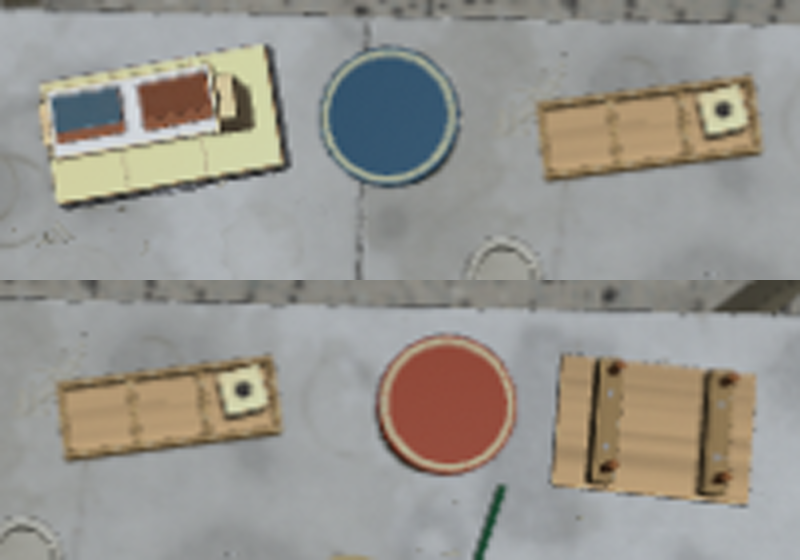

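View pics/s1.png

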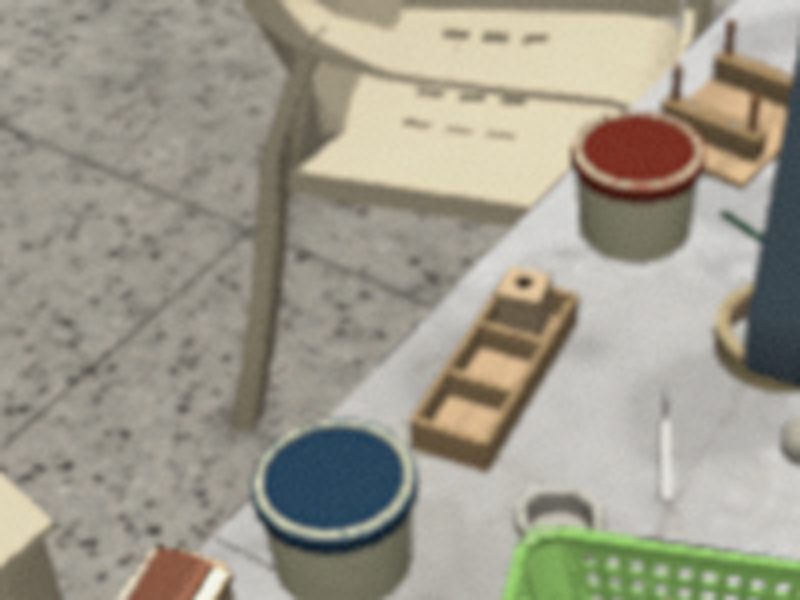

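View pics/s2.png

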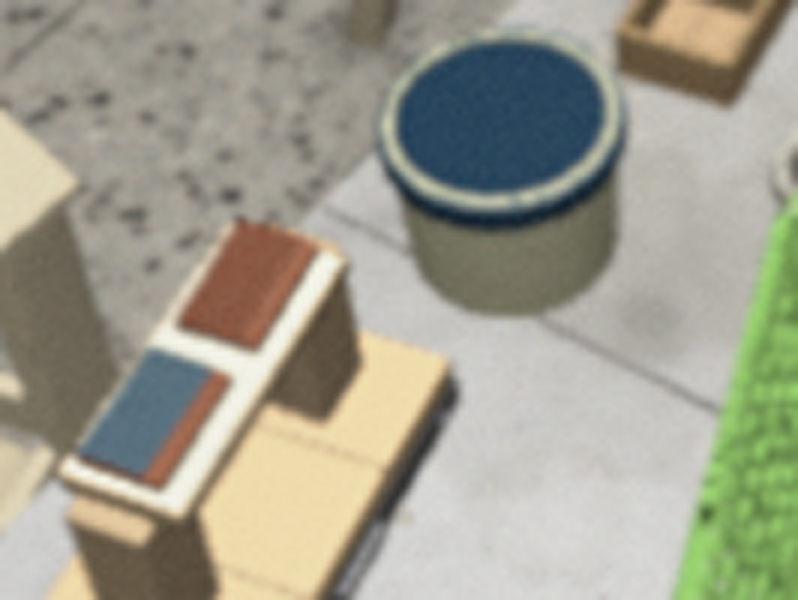

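```bash
cat > fit.py <<'E'
from h import *
from scipy.optimize import least_squares
t=cam("top"); s=cam("side")
def T(p): p=np.float64(p); return (p+.5)/4-.5+[125,180]
def T2(p): p=np.float64(p); return (p-[0,280]+.5)/4-.5+[245,180]
def S1(p): return (np.float64(p)+.5)/4-.5+[150,140]
def S2(p): return (np.float64(p)+.5)/6-.5+[150,240]
def rect(w,h,z): # order: left-top(+y,+x), right-top(-y,+x), right-bottom, left-bottom as in top image
    return np.array([[w/2,h/2,z],[w/2,-h/2,z],[-w/2,-h/2,z],[-w/2,h/2,z]])
def fit(name,M,obs):
    def res(p):
        X=np.c_[R.from_euler("z",p[2]).apply(M)+[p[0],p[1],0]]
        return [ (proj(d,X)-px).ravel()*1. for d,px in obs]
    out=[]
    for o in ([obs] if len(obs)==1 else [obs,obs[:1],obs[1:]]):
        def f(p):
            X=R.from_euler("z",p[2]).apply(M)+[p[0],p[1],0]
            return np.concatenate([(proj(d,X)-px).ravel() for d,px in o])
        r=least_squares(f,[450,0,0.1]); out.append(np.r_[r.x.round([1,1,3][0]),]); print(name,r.x[:2].round(1),r.x[2].round(3),"rms px",np.sqrt(np.mean(r.fun**2)).round(2))
if __name__=="__main__":
    fit("blue",rect(34,50,129),[(t,T([[52,93],[121,87],[124,128],[55,137]])),(s,S2([[150,350],[148,475],[80,455]])) ][:1])
    # side order: +y+x=(80,455) ; -y+x=(150,350); -y-x=(212,372); +y-x=(148,475)
    fit("blue",rect(34,50,129),[(s,S2([[80,455],[150,350],[212,372],[148,475]]))])
    fit("red",rect(34,50,129),[(t,T([[138,83],[207,73],[213,117],[145,127]]))])
    fit("red",rect(34,50,129),[(s,S2([[180,325],[236,222],[303,240],[250,342]]))])
    fit("bat",rect(50,120,121),[(t,T([[48,88],[210,66],[220,131],[56,157]])),(s,S2([[62,470],[228,222],[345,262],[180,517]]))])
    fit("crate",rect(58,164,30),[(t,T([[538,102],[752,75],[761,152],[547,180]])),(s,S1([[415,418],[503,268],[578,295],[492,450]]))])
    fit("rack",rect(100,150,10),[(t,T2([[562,354],[755,375],[747,506],[553,487]]))])
    D=np.array([[36.5,42,70],[36.5,-42,70],[-36.5,-42,70],[-36.5,42,70]])
    fit("dowels",D,[(t,T2([[616,366],[730,378],[725,480],[612,466]]))])
    for n,c in (("tubB",(390,116)),): print(n,unproj(t,T(c),80))
    print("tubR",unproj(t,T2((447,404)),80))
    print("side B",unproj(s,S2((503,122)),80),"R",unproj(s,S1((639,152)),80))
E
python3 fit.py
```

```text
blue [446.7 401.3] 0.128 rms px 0.5
blue [445.  403.4] 0.205 rms px 1.51
red [455.9 339.5] 0.175 rms px 0.36
red [454.4 342.7] 0.273 rms px 1.14
bat [447.8 371.9] 0.185 rms px 0.74
bat [448.9 371.1] 0.169 rms px 0.49
bat [446.8 372.7] 0.195 rms px 0.72
crate [454.3   7.3] 0.161 rms px 0.77
crate [455.5   7.1] 0.147 rms px 0.47
crate [453.   8.] 0.174 rms px 0.81
rack [ 447.6 -359.5] -0.08 rms px 0.25
dowels [ 446.7 -357.4] -0.078 rms px 0.32
tubB [[453.72721974 194.35145746  80.        ]]
tubR [[ 455.68607368 -192.30664708   80.        ]]
side B [[449.75561416 198.21846278  80.        ]] R [[ 451.652231   -189.23477894   80.        ]]
```

```bash
cat >> h.py <<'E'
PI=np.pi
def ori(yaw):
    "jaws along object x; yaw wrapped so that joint 6 is comfortable"
    return [PI,0,yaw+PI/2]
def at(x,y,z,yaw,k=1): return [x,y,z],[PI,0,yaw+k*PI/2]
E
python3 - <<'E'
from h import *
for n,x,y,z,w in (("blue",446,402,123,.15),("red",455,341,123,.19),("tubB",452,196,83,.15),("tubR",454,-191,83,.19),("rack",447,-358,22,-.08),("crate",454,7,45,.16),("kiln",447,430,76,.18)):
    for k in (1,-1):
        for zz in (z,220):
            q=robot.inverse_kinematics(*at(x,y,zz,w,k)); print(n,k,zz,None if q is None else np.round(q,2))
E
```

```text
blue 1 123 [ 0.55  0.42  1.54 -0.    1.18  0.4 ]
blue 1 220 [ 0.55  0.35  1.41 -0.    1.39  0.4 ]
blue -1 123 [ 0.55  0.42  1.54  0.    1.18 -2.74]
blue -1 220 [ 0.55  0.35  1.41  0.    1.39 -2.74]
red 1 123 [ 0.45  0.37  1.62 -0.    1.15  0.26]
red 1 220 [ 0.45  0.29  1.49 -0.    1.36  0.26]
red -1 123 [ 0.45  0.37  1.62  0.    1.15 -2.88]
red -1 220 [ 0.45  0.29  1.49  0.    1.36 -2.88]
tubB 1 83 [ 0.18  0.3   1.85 -0.    0.99  0.03]
tubB 1 220 [ 0.18  0.15  1.66 -0.    1.32  0.03]
tubB -1 83 [ 0.18  0.3   1.85 -0.    0.99 -3.11]
tubB -1 220 [ 0.18  0.15  1.66 -0.    1.32 -3.11]
tubR 1 83 [-0.63  0.3   1.85  0.    0.99 -0.82]
tubR 1 220 [-0.63  0.15  1.67  0.    1.32 -0.82]
tubR -1 83 [-0.63  0.3   1.85 -0.    0.99  2.33]
tubR -1 220 [-0.63  0.15  1.67 -0.    1.32  2.33]
rack 1 22 [-0.87  0.5   1.71  0.    0.93 -0.79]
rack 1 220 [-0.87  0.3   1.48  0.    1.37 -0.79]
rack -1 22 [-0.87  0.5   1.71 -0.    0.93  2.35]
rack -1 220 [-0.87  0.3   1.48 -0.    1.37  2.35]
crate 1 45 [-0.23  0.29  1.98 -0.    0.87 -0.39]
crate 1 220 [-0.23  0.08  1.75  0.    1.31 -0.39]
crate -1 45 [-0.23  0.29  1.98 -0.    0.87  2.75]
crate -1 220 [-0.23  0.08  1.75 -0.    1.31  2.75]
kiln 1 76 [ 0.59  0.5   1.54 -0.    1.1   0.41]
kiln 1 220 [ 0.59  0.38  1.35 -0.    1.4   0.41]
kiln -1 76 [ 0.59  0.5   1.54  0.    1.1  -2.74]
kiln -1 220 [ 0.59  0.38  1.35  0.    1.4  -2.74]
```

Run:
```python
from h import *
robot.move_ptp(*at(446,402,220,.16)); robot.move_gripper(0.7)
robot.move_linear([446,402,135],speed=120)
s=cam("side"); t=cam("top")
a=cv2.resize(s["img"][220:340,140:270],(520,480),interpolation=2); b=cv2.resize(t["img"][170:250,125:200],(280,299),interpolation=2)
c=np.zeros((480,800,3),np.uint8); c[:,:520]=a; c[:299,520:]=b; cv2.imwrite("pics/look1.png",c)
print(robot.current_t(),robot.current_tcp_pos(),robot.current_gripper_width())
```

```text
5.2917 [446.69200401 402.39100146 136.1184091 ] 0.6989447649688031
```

View pics/look1.png

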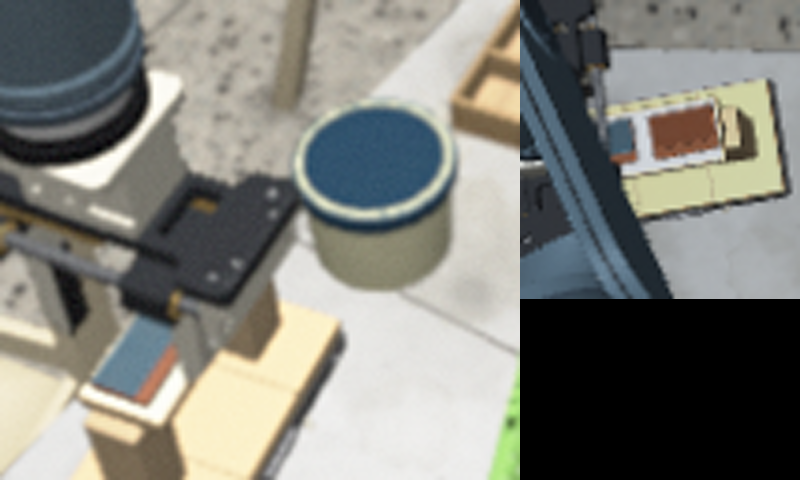

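Run:
```python
from h import *
s=cam("side"); 
print(((proj(s,[[446-35,397,136],[446,402,129],[446-17,399,129]])-[140,220])*4).round())
print(robot.move_linear([446,402,123.5],speed=40,f_stop=8), robot.current_tcp_pos())
robot.move_gripper(0.0); print(robot.current_gripper_width()*93, robot.current_contact_force())
robot.move_linear([446,402,150],speed=60); 
s=cam("side");crop(s,140,220,130,120,4,"look2.png"); print(robot.current_t(),robot.current_gripper_width()*93)
```

```text
[[194. 365.]
 [137. 350.]
 [166. 360.]]
False [445.75376575 401.82501868 123.00765217]
33.085692957675356 [0.5761537  0.14315369 0.30835498]
7.0333 33.37825910761434
```

View pics/look2.png

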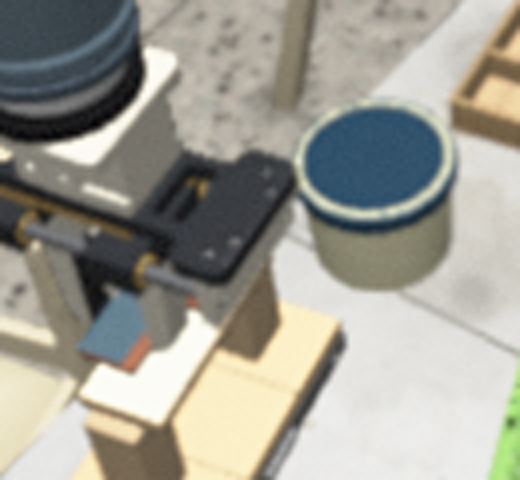

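Run:
```python
from h import *
s=cam("side"); p=robot.current_tcp_pos(); print(p)
P=unproj(s,(np.array([[80,348],[126,368]])+.5)/4-.5+[140,220],p[2]+6); print(P)
m=P.mean(0); u=np.array([-np.sin(.16),np.cos(.16)]); print("offset of centre along tile", (m[:2]-p[:2])@u-25)
```

```text
[445.76547345 401.82796115 149.69159544]
[[455.24172174 428.22020444 155.69159544]
 [427.57450578 424.88660146 155.69159544]]
offset of centre along tile 0.10383746812013328
```

```bash
cat >> h.py <<'E'
def place_tile(x,y,yaw,zs=200):
    p=robot.current_tcp_pos(); robot.move_linear([p[0],p[1],zs],speed=120)
    robot.move_linear(at(x,y,zs,yaw)[0],at(x,y,zs,yaw)[1],speed=220); robot.sleep(.2)
    robot.move_linear([x,y,92],speed=80)
    hit=robot.move_linear([x,y,82.3],speed=20,f_stop=5); print("hit",hit,robot.current_tcp_pos(),"w",robot.current_gripper_width()*93)
    robot.move_gripper(0.6); robot.sleep(.2); robot.move_linear([x,y,zs],speed=120)
E
python3 - <<'E'
from h import *
place_tile(452,196.5,.16)
o=at(455.3,340.8,200,.18)
robot.move_ptp(*o); robot.move_linear([455.3,340.8,135],speed=120)
print(robot.move_linear([455.3,340.8,123.5],speed=40,f_stop=8), robot.current_tcp_pos())
robot.move_gripper(0.0); print(robot.current_gripper_width()*93, robot.current_contact_force())
robot.move_linear([455.3,340.8,150],speed=60)
s=cam("side");crop(s,140,200,200,150,4,"look3.png"); print(robot.current_t(),robot.current_gripper_width()*93)
E
```

```text
hit True [451.95049265 196.49441589  83.05388652] w 33.40669895484823
False [455.10670894 340.79106013 123.29859456]
33.240760350663784 [-0.44832284 -0.17397364  1.48171506]
15.725 33.43575174911418
```

View pics/look3.png

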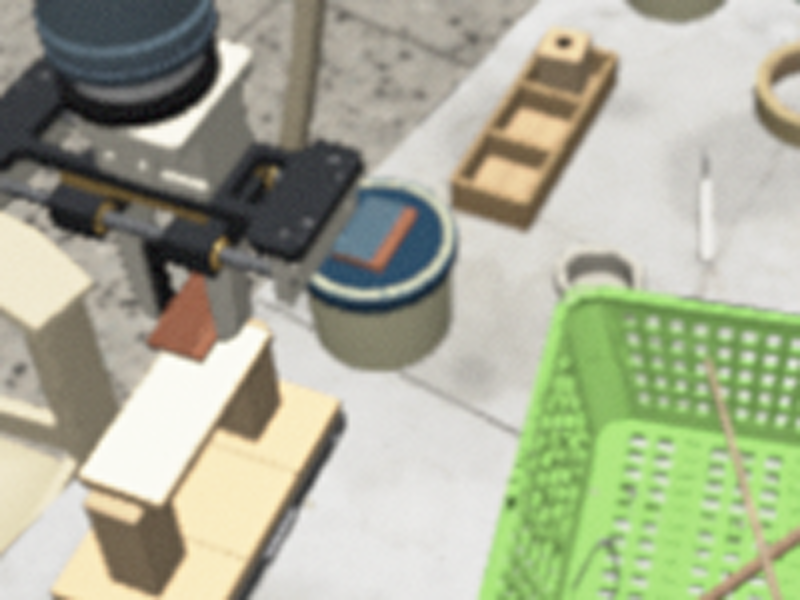

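Blue tile lies flat near the middle of its lid, and the red tile is lifted. I'll place the red tile, back off, and refit the bat from a clear view.

Run:
```python
from h import *
place_tile(454,-191,.18)
robot.move_ptp(*at(454,-330,260,.18))
t=cam("top"); s=cam("side")
a=cv2.resize(t["img"][180:250,125:325],None,fx=4,fy=4,interpolation=2)
b=cv2.resize(t["img"][180:250,245:445],None,fx=4,fy=4,interpolation=2)
cv2.imwrite("pics/topd.png",np.vstack([a,b])); crop(s,150,240,133,100,6,"s3.png"); print(robot.current_t())
```

```text
hit True [ 453.95824893 -190.99698779   83.11418069] w 33.503836714743336
23.7083
```

View pics/topd.png

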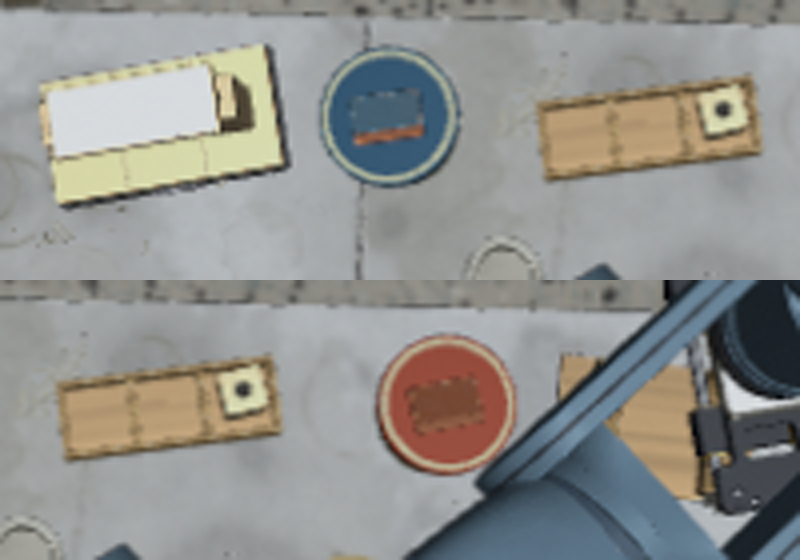

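Run:
```python
from h import *
robot.move_gripper(0.9)
robot.move_ptp(*at(448,371.8,220,.18)); robot.sleep(.2)
robot.move_linear([448,371.8,125],speed=120)
print(robot.move_linear([448,371.8,97],speed=50,f_stop=8), robot.current_tcp_pos())
robot.move_gripper(0.0); print(robot.current_gripper_width()*93, robot.current_contact_force())
robot.move_linear([448,371.8,125],speed=25); robot.move_linear([448,371.8,200],speed=100)
s=cam("side");a=cv2.resize(s["img"][220:370,110:310],(800,600),interpolation=2);cv2.imwrite("pics/look4.png",a); print(robot.current_t(),robot.current_gripper_width()*93,robot.current_contact_force(),robot.current_ft_torque())
```

```text
False [448.02263897 371.82387715  96.90756284]
49.723383908089346 [-0.64382119 -0.76735894  0.63849698]
31.575 49.66738952235184 [-0.1461751  -0.37596937 -1.28413437] [-0.04420158 -0.07556446 -0.0288205 ]
```

View pics/look4.png

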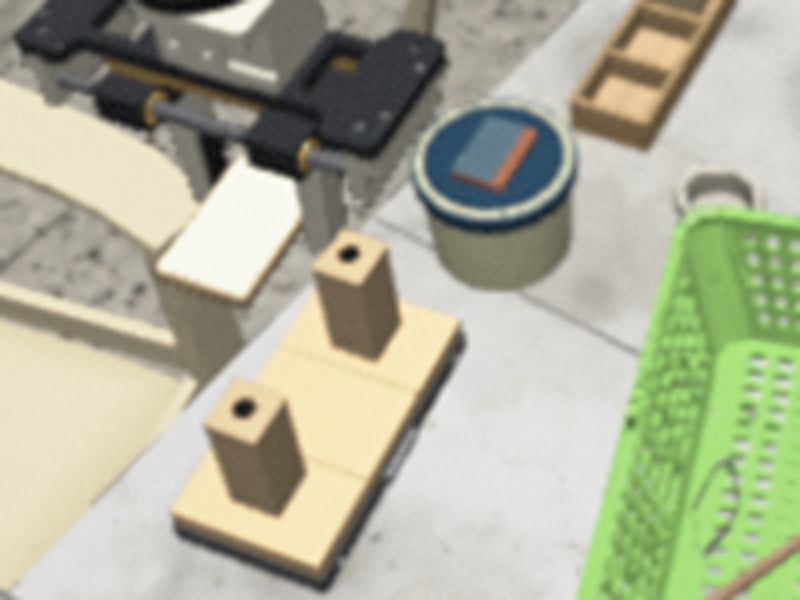

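Run:
```python
from h import *
X,Y,W=447,-358.5,-.08
p,o=at(X,Y,200,W)
robot.move_linear(p,o,speed=230); robot.sleep(.3)
robot.move_linear([X,Y,75],speed=100); robot.move_linear([X,Y,35],speed=40)
print(robot.move_linear([X,Y,21],speed=15,f_stop=6),robot.current_tcp_pos(),robot.current_contact_force())
s=cam("side"); crop(s,290,120,133,100,6,"look5.png"); print(robot.current_t())
```

```text
True [ 446.88873751 -358.33410578   22.09406153] [-0.70798757 -0.87835971  5.48110256]
38.6083
```

View pics/look5.png

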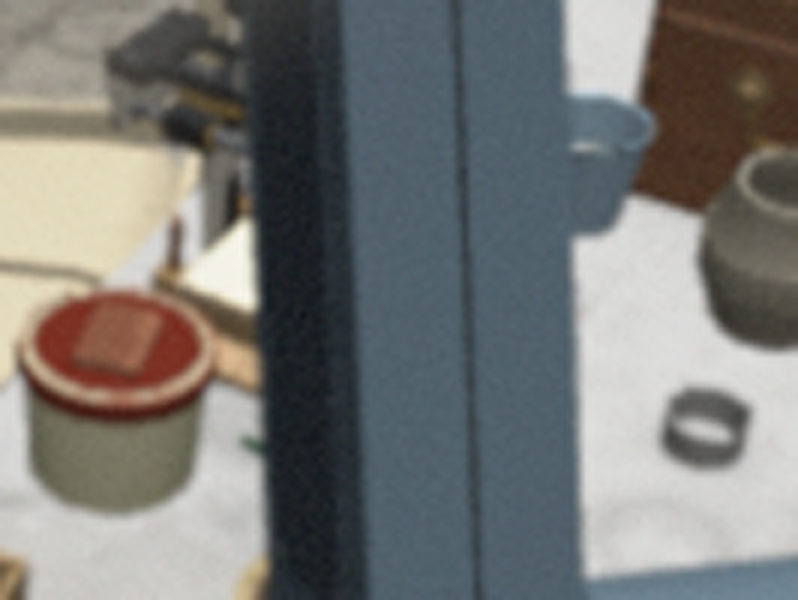

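Run:
```python
from h import *
robot.move_gripper(0.95); robot.sleep(.2)
robot.move_linear([447,-358.5,200],speed=120)
robot.move_ptp(*at(420,60,250,.16))
t=cam("top"); s=cam("side")
a=cv2.resize(t["img"][180:250,120:200],None,fx=5,fy=5,interpolation=2)
b=cv2.resize(t["img"][180:250,365:445],None,fx=5,fy=5,interpolation=2)
cv2.imwrite("pics/tope.png",np.hstack([a,b]))
print(robot.current_t())
f=lambda p:(np.float64(p)+.5)/4-.5+[110,220]
print(unproj(s,f([[244,408],[348,254]]),111))
for c in ([[205,422],[235,378],[288,392],[255,440]],[[314,270],[342,231],[390,244],[362,285]]): print(unproj(s,f(c),111)[:,:2].round(1),unproj(s,f(c),111).mean(0))
```

```text
42.9083
[[440.2297882  424.55122764 111.        ]
 [459.67897699 318.16786416 111.        ]]
[[451.5 441.6]
 [456.8 413.2]
 [427.5 405. ]
 [422.5 435.9]] [439.56223182 423.93606513 111.        ]
[[468.4 336.8]
 [473.2 307.2]
 [444.3 300.3]
 [439.3 330.8]] [456.28482907 318.76931383 111.        ]
```

View pics/tope.png

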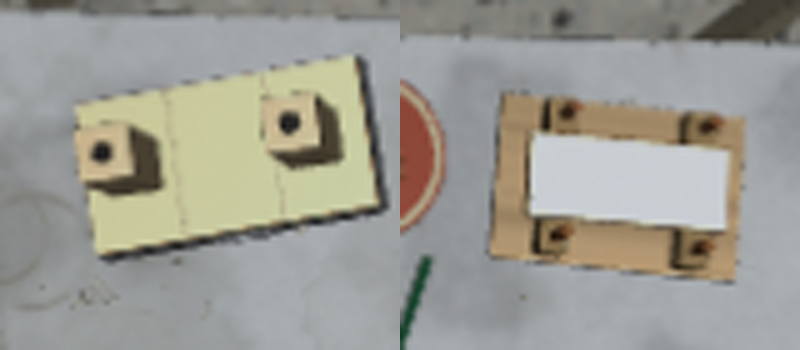

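Run:
```python
from fit import *
f=lambda p:(np.float64(p)+.5)/5-.5+[120,180]
g=lambda p:(np.float64(p)+.5)/4-.5+[110,220]
print(unproj(t,f([[101,152],[289,122]]),111))
M=rect(32,32,111)
fit("A",M,[(t,f([[78,128],[128,122],[134,175],[85,183]])),(s,g([[205,422],[235,378],[288,392],[255,440]]))])
fit("B",M,[(t,f([[263,98],[315,93],[322,146],[270,152]])),(s,g([[314,270],[342,231],[390,244],[362,285]]))])
```

```text
[[441.1559163  425.29647349 111.        ]
 [460.47975296 318.27783256 111.        ]]
A [440.4 423.2] 0.19 rms px 0.57
A [441.2 422.3] 0.167 rms px 0.43
A [439.6 423.9] 0.203 rms px 0.51
B [458.3 317.4] 0.171 rms px 0.7
B [460.4 316.3] 0.151 rms px 0.34
B [456.3 318.7] 0.185 rms px 0.4
```

```bash
cat > post.py <<'E'
from h import *
import sys
def go(x,y,w,X,Y,W):
    robot.move_gripper(0.75)
    robot.move_ptp(*at(x,y,200,w)); robot.sleep(.2)
    robot.move_linear([x,y,125],speed=120)
    print(robot.move_linear([x,y,76],speed=60,f_stop=8))
    robot.move_gripper(0); z0=robot.current_tcp_pos()[2]; print("w",robot.current_gripper_width()*93,z0)
    robot.move_linear([x,y,100],speed=40); robot.move_linear([x,y,200],speed=120)
    p,o=at(X,Y,200,W); robot.move_linear(p,o,speed=200); robot.sleep(.3)
    robot.move_linear([X,Y,85],speed=100)
    print(robot.move_linear([X,Y,50],speed=40,f_stop=8),robot.current_tcp_pos())
    print(robot.move_linear([X,Y,z0-36+5-1.2],speed=15,f_stop=6),robot.current_tcp_pos(),robot.current_contact_force())
    robot.move_gripper(0.75); robot.sleep(.2); robot.move_linear([X,Y,200],speed=120); print(robot.current_t())
E
python3 - <<'E'
from post import *
go(459.3,317.8,.175,454.3,7.3,.16)
robot.move_ptp(*at(440.6,400,220,.18))
t=cam("top");s=cam("side")
a=cv2.resize(t["img"][180:250,250:330],(400,350),interpolation=2); b=cv2.resize(s["img"][180:270,220:320],(400,360),interpolation=2)[:350]
cv2.imwrite("pics/look6.png",np.hstack([a,b]))
E
```

```text
False
w 31.610690860420572 76.05957490211712
False [454.50467555   7.26065529  50.16935465]
True [454.56385722   7.28313763  44.96258783] [1.01662292 0.29075343 4.81371018]
56.1
```

View pics/look6.png

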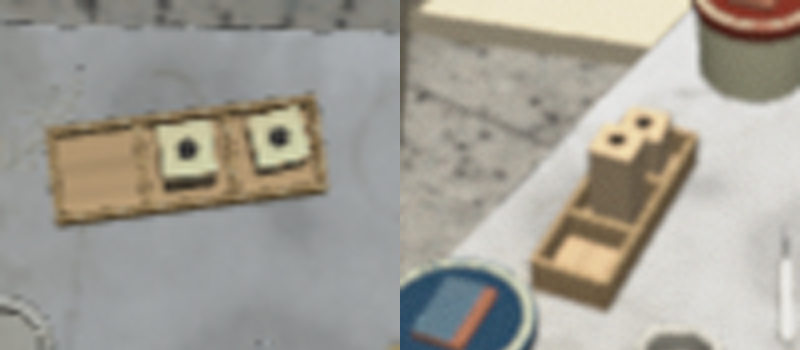

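Post stands upright in the middle cell, hole at (187,149) with even margins. On to the other post.

Run:
```python
from post import *
go(440.6,424,.185,445.9,59.6,.16)
robot.move_ptp(*at(440.6,400,260,.18))
t=cam("top");s=cam("side")
a=cv2.resize(t["img"][180:250,200:450],(800,224),interpolation=2); b=cv2.resize(s["img"][140:290,180:350],(400,353),interpolation=2)
c=np.zeros((577,800,3),np.uint8); c[:224]=a; c[224:,:400]=b; cv2.imwrite("pics/final.png",c)
```

```text
False
w 31.715363534644876 76.05909808929717
False [446.10599935  59.59073958  50.14669361]
True [446.08324447  59.57124784  45.00030727] [-0.23019783  0.62906607  4.14774909]
69.9083
```

View pics/final.png

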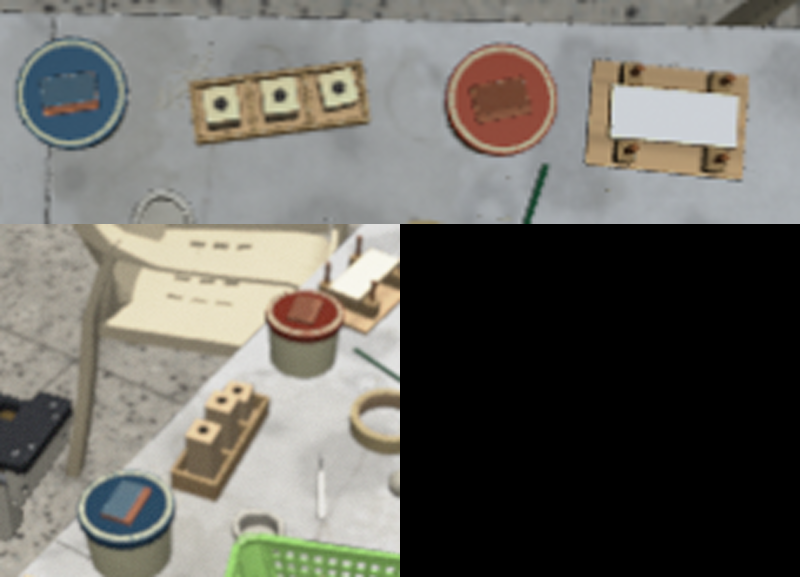

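```bash
python3 -c "
from bench import robot
robot.sleep(.3); robot.hand_in(); print(robot.current_t())"
```

```text
the job is handed in; nothing more can be done
the job is handed in; nothing more can be done
```

I took the stack down and handed the job in. The last clock reading, about 70 s, came just before the final look, so it finished well inside the 131 s limit.

- **Tiles:** both lie flat on the lids of their own colours. In the last pictures the red tile is practically central, and the blue one is an estimated 4 mm or so off the middle.
- **Bat:** it lies on the two bearers between the four dowels, about 3 mm from centre and in line with the rack. It touched down at the expected height.
- **Props:** both stand upright in the two empty cells. Their touchdown heights, TCP at about 45 mm, match props resting on the cell floors.
- **Kiln base and gripper:** both props were lifted from the base, but the last pictures do not show the base itself. The gripper was parked clear of everything at hand-in.

No check failed. The top and side cameras disagreed by 2–4 mm on several positions, so I used compromise values, which are well inside the tolerances. The hand-in gave no verdict.

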